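# Lift the recessed adapter out of a covered centrifuge-bucket chest

## Robot

A 7-joint arm with a two-finger parallel gripper is mounted at the origin on the work surface. World frame = base frame: x ahead of the robot, y to its left, z up, the work surface at z = 0. Lengths are in m, angles in rad, forces in N, time in s.
With the tool pointing down it reaches from about 0.425 to 0.925 m from the base axis. Payload 6.8 kg.
Tool frame: the origin (TCP) lies at the very end of the fingers, on their centre line; the grasp point (between the pads) lies 19 mm behind it; z points along the fingers, y is the direction in which the jaws open and shut (so a half turn about z gives the same grasp; the last joint's range is limited). The gripper opens to 88 mm and grips with 3 to 60 N. Pads are 20 mm wide; open, the fingers measure 115 mm over their backs; the gripper's body (75 mm by 178 mm) begins 61 mm behind the grasp point.
Start: joints at [1.071, 0.477, 0.022, 1.555, -0.011, 1.109, -0.083], TCP at [0.258, -0.624, 0.223] pointing down, gripper open.
Joint ranges: [-2.96, 2.96], [-0.34, 2.1], [-1.41, 1.46], [0.24, 2.44], [-1.37, 4.51], [0.17, 1.92], [-2.96, 2.96]. Speed limits (rad/s): [2.39, 2.39, 3.14, 3.14, 3.14, 3.14, 3.14].

## Interface

Orientations are given as [roll, pitch, yaw] about the fixed x, y, z axes, in that order (R = Rz(yaw) Ry(pitch) Rx(roll)).
In Python, from workcell import manip gives the robot as it stands.
- The arm moves only by the tool step_arm, never from a script. Its argument "plan" is a list of rows, each a list of 5 numbers: the closure, from -1 (fully open) to 1 (shut), then the shift along the tool's x, y, z in cm, then the turn about the tool's z in degrees. A call has 1 to 8 rows; each row is the pose to reach, as a shift and turn from the pose commanded when the call began, along the tool's axes at that moment; what a row does not reach only later rows make up. A row lasts 1/8 s, in which the tool goes at most 62.5 mm and 10.7 degrees, less where a joint would pass 70% of its speed; a pose out of reach is approached as far as the arm can. A call with a gripper value outside its range is refused whole. The fingers move at their own pace and stop on an object; the grip force is fixed at half the most. Time passes only in rows, so rows that repeat a pose let the fingers close. It gives the time, the measured TCP pose, the force and the opening at its end, in the units of the state.
- manip.get_obs(): the state, without advancing time (a new reading comes with each control period).
- manip.read_camera(name): name is "scene" or "top" or "wrist"; returns the picture (400x640x3 uint8, red, green, blue); there is no depth.
- manip.get_calibration(name): a dict with "vertical_fov" (degrees; the focal length in pixels is half the picture's height over the tangent of half this angle, whatever the lens; pixels are square), "cx", "cy" (the principal point, pixels), "eye" and "rotation" of the camera in the world. Camera axes: x right, y up, looking along -z (the intrinsics and any distortion apply to the point x, -y, -z); pixel columns grow to the right and rows downward; lengths in m; the calibration is good to about 2 mm. The wrist camera is an equidistant fisheye: a pixel r from the principal point sees the ray r / f radians off the axis. A picture is of the moment at which its call begins: read the wrist's pose just before it. get_calibration takes no time and is no camera call; for the wrist camera it gives the pose at the moment of the call.
- manip.job_done(): hands the job in, once; it reports no verdict.
The state is a dict: "time": time; "joints": joint angles; "joint_vel": joint speeds; "joint_efforts": joint torques, N m; "tool_pos": TCP position; "tool_rot": TCP orientation; "wrist_force": force on the tool from outside, world axes, zero at the start; "torque": the same for the moment, N m; "opening": finger opening in m.
Only numpy, scipy, OpenCV 4.12 (cv2) and the standard library are available. Lean on these libraries where they do the work, as an engineer would, in place of code of your own. Each camera call takes 0.05 s, during which the arm holds its last target.

## Task

Slide the cover of the bucket chest fully open, lift the adapter out of the deep pocket by spreading the fingers inside its well, and set it down gently, upright and flat, on the ribbed drain pad in the free bay of the drying tray. Then slide the chest's cover fully shut. Do not knock or shift the things in the tray's other bays or the small bottle, jar and vial standing between chest and tray.

Things in the scene. Friction and masses are not known exactly. Their poses are not given: they have to be found in the camera images.
- chest: White plastic chest, fixed, 128 (x) by 178 (y) by 94 mm tall, left or right on the table. Origin on the table under its pocket's centre. Pocket: 112 mm along chest x, 70 along y, rim 94 mm and floor 10 mm above the table, walls 8 mm. Beside it, y = -43 to -135 mm, a flat deck at rim height where the open cover parks.
- cover (a joint): Travel (m) of the flat dark steel sliding cover: 0 = shut over the pocket, 0.090 = fully open on the deck. It slides towards the chest's -y against about 2 N of friction, stays where it is left and stops at both ends. It may start up to 20 mm open.
- cover_ridge (a point): Middle of the top edge of the cover's ridge; moves with the cover, axes as the chest. Cover plate 115 (x) by 86 (y) by 5 mm, its top 99 mm above the table. The ridge stands in its middle: 60 mm long along chest x, 8 mm thick along y, rising 24 mm above the plate (top 123 mm above the table). Push either face, or pinch it. Shut, it is above the pocket's centre.
- adapter: Grey block 104 (x) by 62 (y) by 62 mm tall, one well in its top: 60 mm along x, 40 along y, 52 deep, floor 10 mm. 0.15 to 0.31 kg. Origin: centre of underside. Starts on the pocket's floor, x along chest x, 4 mm free all round, top 22 mm below the rim, so its outside cannot be gripped. Go in closed: fingers spread low in the well along adapter x press on the flat end walls and lift it by friction.
- tray: Steel drying tray, fixed, 286 (x) by 150 mm (y), walls 4 mm thick and 18 tall, floor 4 mm thick. Two ribs (4 mm thick, tops 12 mm above the table) at x = +-45 mm part it into three bays centred at x = -90, 0, +90 mm, 142 mm wide along y and 86 mm (middle) or 92 mm along x. Origin on the table under its centre.
- drain_pad: Dark ribbed rubber pad, fixed, 80 mm (x) by 134 mm (y) by 3 mm thick, on the tray's floor in the one free bay; origin at the centre of its underside (4 mm above the table), axes as the tray. The adapter belongs centred on it, its long side along the tray's y; its top is 7 mm above the table.
- round_insert: Bystander: grey ring-shaped insert, 68 mm across, 55 mm tall, standing in another bay of the tray. Origin under its centre.
- trough: Bystander: white open trough 55 by 80 mm, 45 mm tall, standing in another bay of the tray. Origin under its centre.
- reagent: Bystander: small amber bottle, 48 mm across, 85 mm tall, between chest and tray. Origin under its centre.
- jar: Bystander: small white jar, 48 mm across, 60 mm tall, between chest and tray. Origin under its centre.
- vial: Bystander: small amber vial, 32 mm across, 50 mm tall, between chest and tray, towards the back. Origin under its centre.

How it is judged:
On the way, in this order (a step that is already met when the one before it is completed fails the run):
1. the cover is fully open (value of joint cover above 0.08 m), for 0.2 s.
2. the adapter is lifted clear of the chest, held from inside its well (height (world z) of adapter above 0.096 m and contact force between the fingers and adapter above 0.5 N and x of the grasp point in the frame of adapter between -0.03 and 0.03 m and y of the grasp point in the frame of adapter between -0.02 and 0.02 m), for 0.1 s.
3. the adapter stands on the drain pad, released (x of adapter in the frame of drain_pad between -0.015 and 0.015 m and y of adapter in the frame of drain_pad between -0.025 and 0.025 m and z of adapter in the frame of drain_pad below 0.006 m and angle between adapter's own z axis and vertical below 0.06 rad and contact force between the fingers and adapter below 0.1 N), for 0.2 s.
At the end, for the whole second after the job is handed in: The adapter stands upright (within 0.06 rad) and flat on the drain pad in the tray's free bay, its centre within 15 mm of the pad's centre along pad x and 25 mm along pad y, at rest and released; the cover is shut to within 8 mm (x of adapter in the frame of drain_pad between -0.015 and 0.015 m and y of adapter in the frame of drain_pad between -0.025 and 0.025 m and z of adapter in the frame of drain_pad below 0.006 m and angle between adapter's own z axis and vertical below 0.06 rad and linear speed of adapter below 0.02 m/s and value of joint cover below 0.008 m); the robot touches nothing.
It fails at once if the adapter is dropped (falls free faster than 0.6 m/s) (linear speed of adapter above 0.6 m/s and contact force between the fingers and adapter below 0.05 N).
It fails at once if the adapter is dropped or banged down onto the pad (over 0.25 m/s in the last 9 mm) (horizontal distance between adapter and drain_pad below 0.05 m and z of adapter in the frame of drain_pad below 0.012 m and linear speed of adapter above 0.25 m/s).
It fails at once if a bystander is shifted by more than 20 mm or tipped (distance of any of round_insert, trough, reagent, jar, vial from where it was at the start of the episode above 0.02 m or angle between any of round_insert, trough, reagent, jar, vial's own z axis and vertical above 0.5 rad).
It also fails if it takes over 64 s, if anything falls off the work surface, if the arm or the gripper's body presses on something with over 40 N, if the wrist force passes 120 N, or if a joint passes its speed limit or range.

## Working session

There is one attempt and no reset: what is moved stays moved. The work goes in short steps, Python scripts to look and compute and a tool call to move; the robot and the scene stay as the last step left them, time stands still between calls to the robot, and variables do not carry over. Pictures are saved under pics/ and viewed, and the job is handed in when it is done.

Besides the shell and the picture viewer there is one more tool, called as a command line: name --pt "numbers of a row" for each row, then --argument value for the rest. step_arm: Moves the arm, as the interface text tells. Its arguments: {"type":"object","properties":{"plan":{"type":"array"}},"required":["plan"]}

```bash
ls; mkdir -p pics
python3 - <<'E'
from workcell import manip
import cv2
print(manip.get_obs())
for n in ["scene","top","wrist"]:
    c=manip.get_calibration(n); print(n,c)
    im=manip.read_camera(n); cv2.imwrite(f"pics/{n}0.png",im[:,:,::-1])
E
```

```text
pics
{'time': 0.0, 'joints': array([ 1.07091187,  0.47779406,  0.02233439,  1.55644763, -0.01149159,
        1.10927775, -0.08307464]), 'joint_vel': array([-6.42290402e-04,  2.10409636e-04,  8.87758349e-04,  1.40723002e-03,
       -1.11028303e-03,  1.55870346e-03,  2.52109179e-05]), 'joint_efforts': array([ 1.86794041e-04, -5.82846379e+01,  1.53464533e+00, -2.72607064e+01,
       -5.43726236e-02,  1.67046039e-02,  1.57794921e-04]), 'tool_pos': array([ 0.25749879, -0.62330683,  0.22168728]), 'tool_rot': array([-3.13979935e+00,  1.38394027e-04,  3.91840075e-01]), 'wrist_force': array([ 0.17494266,  0.50672712, -0.15406751]), 'torque': array([-0.07006145, -0.03060458,  0.01199152]), 'opening': 0.08784027100987289}
scene {'vertical_fov': 55.67515664926519, 'cx': 316.28919067661053, 'cy': 203.3956646074754, 'eye': array([ 1.02381841, -0.2384536 ,  0.52913214]), 'rotation': array([0.87296393, 0.00841584, 1.04586988])}
top {'vertical_fov': 49.85579493205786, 'cx': 322.7776053978036, 'cy': 202.12538805651215, 'eye': array([ 0.51314018, -0.0100743 ,  0.91675161]), 'rotation': array([ 6.03664472e-02, -1.22033967e-03, -1.56731367e+00])}
wrist {'vertical_fov': 65.70646984690485, 'cx': 318.1167712234412, 'cy': 199.50481241365435, 'eye': array([ 0.33362284, -0.59171331,  0.38341645]), 'rotation': array([-0.30307277,  0.0027733 , -1.17961838])}
```

View pics/scene0.png

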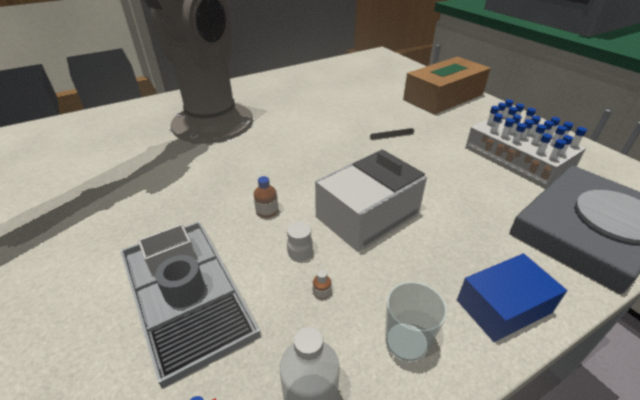

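View pics/top0.png

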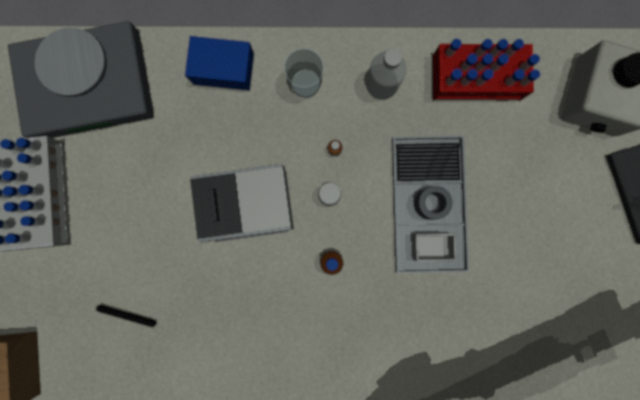

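View pics/wrist0.png

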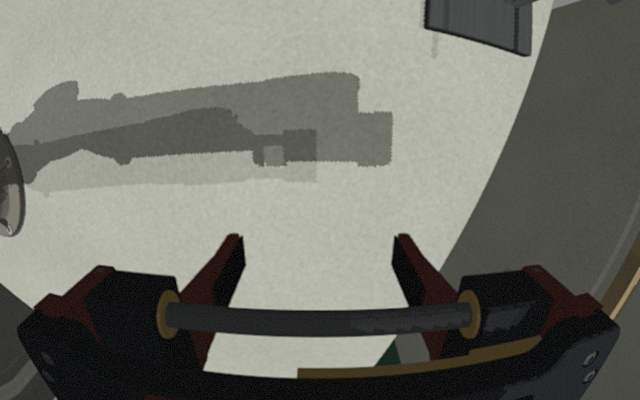

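The top view shows the chest on the left, at columns 191-291 and rows 166-240. The dark cover with its ridge is on the chest's left half, and the deck is on the right, towards world -y. The tray is at columns 392-466, and the free pad bay is at its top end (columns 397-460, rows 143-181). Next I measure these.

```bash
cat > h.py <<'E'
import numpy as np, cv2
from scipy.spatial.transform import Rotation as Ro
from workcell import manip
def ray(c,u,v,fish=False):
    f=200/np.tan(np.radians(c["vertical_fov"])/2)
    x=(u-c["cx"])/f; y=(v-c["cy"])/f
    if fish:
        th=np.hypot(x,y); s=np.sin(th)/max(th,1e-9); d=np.array([x*s,-y*s,-np.cos(th)])
    else: d=np.array([x,-y,-1.])
    return Ro.from_euler('xyz',c["rotation"]).as_matrix()@d
def pt(c,u,v,z,fish=False):
    d=ray(c,u,v,fish); e=np.asarray(c["eye"]); return e+d*(z-e[2])/d[2]
def proj(c,P,fish=False):
    f=200/np.tan(np.radians(c["vertical_fov"])/2)
    q=Ro.from_euler('xyz',c["rotation"]).as_matrix().T@(np.asarray(P)-c["eye"])
    x,y,w=q[0],-q[1],-q[2]
    if fish:
        r=np.hypot(x,y); th=np.arctan2(r,w); x,y=x/r*th,y/r*th
    else: x,y=x/w,y/w
    return c["cx"]+f*x,c["cy"]+f*y
E
python3 - <<'E'
from h import *
a=cv2.imread("pics/top0.png"); b=cv2.imread("pics/scene0.png")
cv2.imwrite("pics/c1.png",cv2.resize(a[155:255,180:300],None,fx=6,fy=6,interpolation=cv2.INTER_CUBIC))
cv2.imwrite("pics/c2.png",cv2.resize(a[130:280,310:475],None,fx=4,fy=4,interpolation=cv2.INTER_CUBIC))
cv2.imwrite("pics/c3.png",cv2.resize(b[145:250,310:430],None,fx=5,fy=5,interpolation=cv2.INTER_CUBIC))
g=a.max(2)
for z,nm,roi,lo,hi in [(.099,"cover",(155,255,180,245),0,95)]:
    pass
print(a[200,195:295:5].tolist()); print(a[160,395:465:3].tolist())
E
```

```text
[[47, 46, 44], [43, 43, 41], [44, 43, 42], [44, 44, 42], [20, 20, 19], [45, 46, 43], [44, 44, 42], [47, 46, 45], [45, 45, 43], [125, 129, 126], [129, 133, 130], [132, 137, 133], [130, 135, 132], [131, 136, 133], [132, 136, 134], [132, 136, 134], [131, 136, 133], [133, 138, 134], [128, 132, 130], [92, 100, 99]]
[[100, 100, 95], [24, 25, 25], [32, 32, 30], [34, 34, 32], [33, 32, 30], [35, 34, 32], [35, 35, 33], [32, 33, 29], [33, 33, 30], [37, 36, 33], [35, 36, 32], [36, 36, 33], [34, 33, 31], [33, 32, 30], [41, 39, 37], [37, 38, 35], [37, 37, 35], [35, 35, 33], [45, 44, 40], [46, 45, 42], [43, 44, 41], [36, 35, 34], [56, 56, 53], [106, 110, 105]]
```

View pics/c1.png

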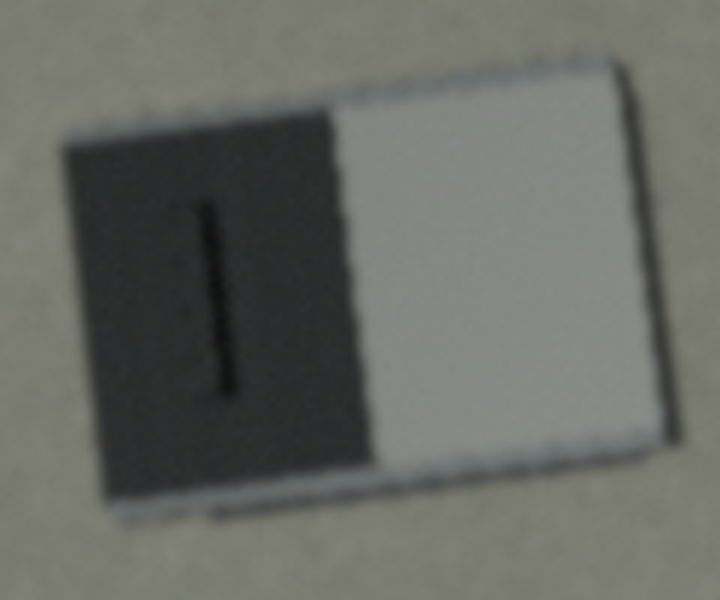

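View pics/c2.png

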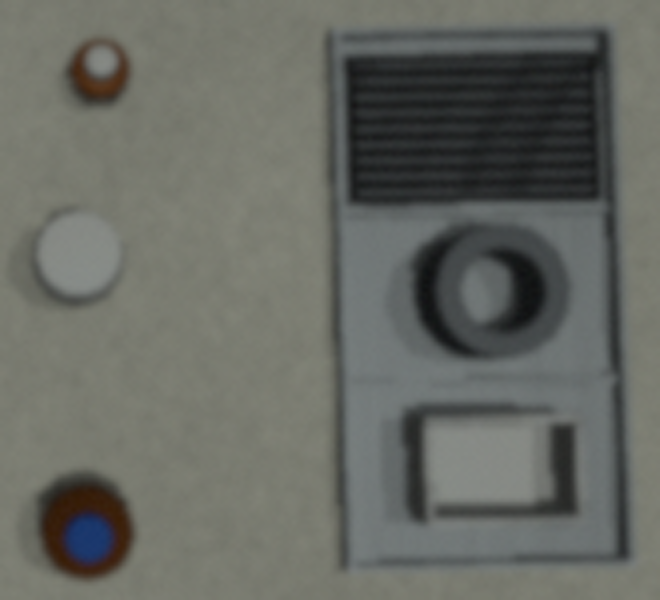

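View pics/c3.png

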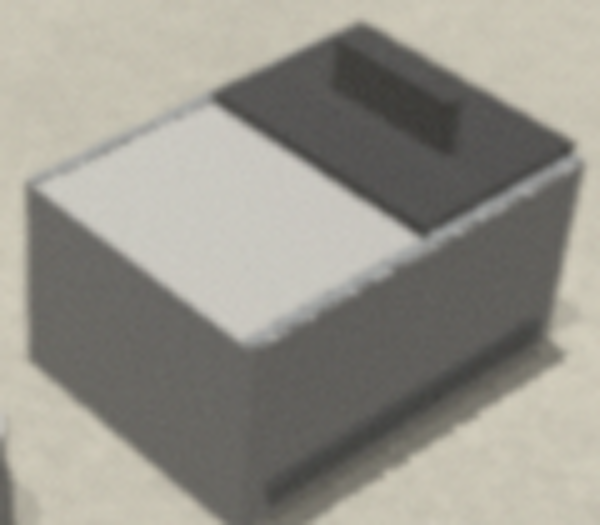

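```bash
cat > m.py <<'E'
from h import *
def rect(im,cam,roi,fn,z):
    r0,r1,c0,c1=roi
    m=np.zeros(im.shape[:2],np.uint8); m[r0:r1,c0:c1]=fn(im[r0:r1,c0:c1].astype(int))
    cs,_=cv2.findContours(m,cv2.RETR_EXTERNAL,cv2.CHAIN_APPROX_NONE)
    k=max(cs,key=cv2.contourArea)[:,0]
    P=np.array([pt(cam,u,v,z)[:2] for u,v in k],np.float32)*1000
    (c,s,a)=cv2.minAreaRect(P); return np.round(c,1),np.round(s,1),round(a,2),cv2.contourArea(k.reshape(-1,1,2))
E
python3 - <<'E'
from m import *
a=cv2.imread("pics/top0.png"); cam=manip.get_calibration("top")
up=cv2.resize
print("cover",rect(a,cam,(155,255,185,245),lambda p:(p.max(2)<85),.099))
print("deck",rect(a,cam,(155,255,185,300),lambda p:(p.min(2)>112),.094))
print("ridge",rect(a,cam,(175,235,205,230),lambda p:(p.max(2)<33),.123))
print("pad",rect(a,cam,(140,182,394,463),lambda p:(p.max(2)<75),.007))
# corners from crops (x6 c1, x4 c2), pixel centre offset
def c1(x,y): return 180+(x+.5)/6-.5,155+(y+.5)/6-.5
def c2(x,y): return 310+(x+.5)/4-.5,130+(y+.5)/4-.5
for n,p in dict(UL=(64,135),DUR=(618,60),DLR=(668,440),LL=(110,515)).items(): print("chest",n,np.round(pt(cam,*c1(*p),.094)*1000,1))
for n,p in dict(UL=(66,146),UR=(332,110),LR=(375,462),LL=(104,498),r1=(205,200),r2=(229,397)).items(): print("cover",n,np.round(pt(cam,*c1(*p),.123 if n[0]=='r' else .099)*1000,1))
for n,p in dict(UL=(330,30),UR=(606,30),LR=(628,558),LL=(343,568)).items(): print("tray",n,np.round(pt(cam,*c2(*p),.018)*1000,1))
for n,p in dict(UL=(347,60),UR=(598,52),LR=(600,196),LL=(351,202)).items(): print("pad",n,np.round(pt(cam,*c2(*p),.007)*1000,1))
for n,p,z in [("vial",(100,60),.05),("jar",(80,253),.06),("reag",(88,540),.085),("ring",(503,290),.055),("trough",(500,465),.045)]: print(n,np.round(pt(cam,*c2(*p),z)*1000,1))
E
```

```text
cover (array([555.6, 192.4]), array([115.8,  86.5]), 8.12, 2642.0)
deck (array([567.6, 104.7]), array([120. ,  89.1]), 8.17, 2784.0)
ridge (array([556.2, 186.6]), array([58.2,  5.9]), 7.63, 59.0)
pad (array([ 657.9, -237.4]), array([ 88.1, 141.3]), 0.21, 2375.5)
chest UL [610.2 243.9  94. ]
chest DUR [635.   66.7  94. ]
chest DLR [513.3  49.7  94. ]
chest LL [489.  226.6  94. ]
cover UL [606.1 241.7  99. ]
cover UR [617.9 157.2  99. ]
cover LR [506.1 141.9  99. ]
cover LL [494.5 227.2  99. ]
cover r1 [586.7 191.  123. ]
cover r2 [526.  182.5 123. ]
tray UL [ 705.5 -157.    18. ]
tray UR [ 706.1 -302.8   18. ]
tray LR [ 429.3 -309.8   18. ]
tray LL [ 423.7 -161.9   18. ]
pad UL [ 691.7 -167.7    7. ]
pad UR [ 696.5 -301.9    7. ]
pad LR [ 619.2 -301.7    7. ]
pad LL [ 615.5 -169.4    7. ]
vial [682.8 -34.6  50. ]
jar [583.5 -24.6  60. ]
reag [443.3 -28.3  85. ]
ring [ 566.  -236.9   55. ]
trough [ 478.2 -236.9   45. ]
```

```bash
cat > go.py <<'E'
import sys
from h import *
def go(x,y,z,psi):
    o=manip.get_obs(); p=o["tool_pos"]; r,pi,ps=o["tool_rot"]
    d=np.array([x,y,z])-p; R=Ro.from_euler('xyz',o["tool_rot"]).as_matrix()
    t=R.T@d*100; turn=-(np.degrees(psi-ps) if 0 else (psi-np.degrees(ps)))
    turn=(turn+180)%360-180
    print("t",round(o["time"],2),"pos",np.round(p*1000,1),"yaw",round(np.degrees(ps),2),"tilt",np.round(np.degrees([r,pi]),2),"F",np.round(o["wrist_force"],1),"op",round(o["opening"]*1000,1))
    print("shift cm",np.round(t,2),"turn",round(turn,1),"rows",round(np.linalg.norm(t)/6.25,1),round(abs(turn)/10.7,1))
if __name__=="__main__": go(*map(float,sys.argv[1:]))
E
python3 go.py .58 -.2 .222 65; python3 go.py .5524 .2141 .2 98
```

```text
t 0.15 pos [ 257.6 -623.5  221.9] yaw 22.45 tilt [-1.7993e+02  1.0000e-02] F [ 1.  -0.1  0.7] op 87.9
shift cm [ 4.597e+01 -2.683e+01  3.000e-02] turn -42.6 rows 8.5 4.0
t 0.15 pos [ 257.6 -623.5  221.9] yaw 22.45 tilt [-1.7993e+02  1.0000e-02] F [ 1.  -0.1  0.7] op 87.9
shift cm [ 59.23 -66.15   2.27] turn -75.6 rows 14.2 7.1
```

step_arm --pt "1 5 -3 0 -5" --pt "1 10 -6 0 -10" --pt "1 15.5 -9 0 -15" --pt "1 21 -12 0 -20" --pt "1 26.5 -15.5 0 -25" --pt "1 32 -19 0 -30" --pt "1 38 -22 0 -36" --pt "1 43 -25 0 -42"

```text
time: 1.15
tool_pos: [0.557, -0.2319, 0.2226]
tool_rot: [3.141, 0.0, 1.128]
wrist_force: [0.6, -0.8, 0.9]
opening: 0.011
```

```bash
python3 go.py .5524 .2141 .2 98
```

```text
t 1.15 pos [ 557.  -231.9  222.6] yaw 64.62 tilt [1.7999e+02 1.0000e-02] F [ 0.6 -0.8  0.9] op 11.0
shift cm [ 40.1  -19.53   2.25] turn -33.4 rows 7.1 3.1
```

step_arm --pt "1 5.5 -2.7 0 -5" --pt "1 11 -5.4 0 -10" --pt "1 16.5 -8.1 0 -15" --pt "1 22 -10.8 0 -20" --pt "1 27.5 -13.5 0 -25" --pt "1 33 -16.2 0 -30" --pt "1 38.5 -18.7 0 -33.4" --pt "1 40 -19.5 2 -33.4"

```text
time: 2.15
tool_pos: [0.5524, 0.2174, 0.2039]
tool_rot: [3.139, -0.003, 1.715]
wrist_force: [0.9, -0.4, 0.4]
opening: 0.0009
```

```bash
python3 go.py .5524 .2141 .12 98
python3 - <<'E'
from h import *
c=manip.get_calibration("wrist"); im=manip.read_camera("wrist"); print(c)
cv2.imwrite("pics/w1.png",im[:,:,::-1])
im=manip.read_camera("top");cv2.imwrite("pics/t1.png",im[:,:,::-1])
E
```

```text
t 2.15 pos [552.4 217.4 203.9] yaw 98.23 tilt [179.82  -0.19] F [ 0.9 -0.4  0.4] op 0.9
shift cm [-0.35 -0.07  8.39] turn 0.2 rows 1.3 0.0
{'vertical_fov': 65.70646984690485, 'cx': 318.1167712234412, 'cy': 199.50481241365435, 'eye': array([0.54043745, 0.29849001, 0.3657719 ]), 'rotation': array([-0.29766053, -0.00169805,  0.14294026])}
```

View pics/w1.png

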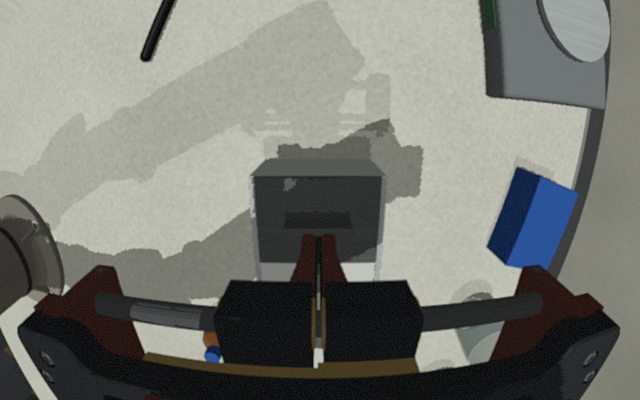

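The wrist view shows the cover ahead of the closed fingertips, which are at (318,237). Its back edge is near row 177, columns 253-384. The ridge is at rows 212-227, columns 285-351.

Run:
```python
from h import *
c={'vertical_fov': 65.70646984690485, 'cx': 318.1167712234412, 'cy': 199.50481241365435, 'eye': np.array([0.54043745, 0.29849001, 0.3657719 ]), 'rotation': np.array([-0.29766053, -0.00169805,  0.14294026])}
for p,z in [((254,177),.099),((384,177),.099),((285,212),.123),((351,212),.123),((285,228),.099),((351,228),.099),((318,237),.204)]: print(p,np.round(pt(c,*p,z,True)*1000,1))
im=cv2.imread("pics/w1.png"); cv2.imwrite("pics/w1c.png",cv2.resize(im[150:290,240:400],None,fx=5,fy=5,interpolation=cv2.INTER_CUBIC)[:600])
```

```text
(254, 177) [492.7 230.3  99. ]
(384, 177) [608.  246.8  99. ]
(285, 212) [525.7 210.1 123. ]
(351, 212) [580.2 217.9 123. ]
(285, 228) [525.9 185.6  99. ]
(351, 228) [586.9 194.4  99. ]
(318, 237) [550.9 227.3 204. ]
```

View pics/w1c.png

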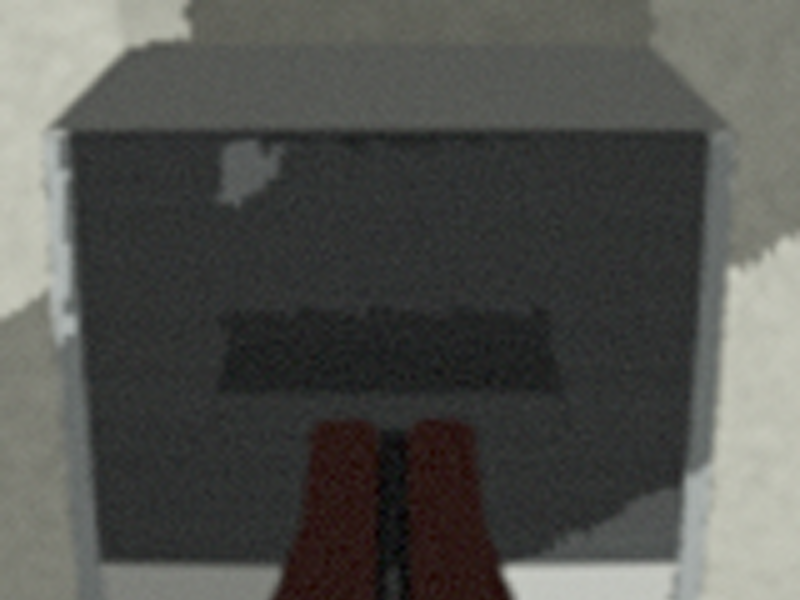

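```bash
python3 - <<'E'
from h import *
c={'vertical_fov': 65.70646984690485, 'cx': 318.1167712234412, 'cy': 199.50481241365435, 'eye': np.array([0.54043745, 0.29849001, 0.3657719 ]), 'rotation': np.array([-0.29766053, -0.00169805,  0.14294026])}
def q(x,y): return 240+(x+.5)/5-.5,150+(y+.5)/5-.5
for n,p,z in [("bl",(222,310),.099),("br",(548,310),.099),("tl",(217,392),.123),("tr",(563,392),.123),("cUL",(70,133),.099),("cUR",(710,133),.099),("cLL",(100,562),.099),("cLR",(683,562),.099),("tip",(392,425),.204)]: print(n,np.round(pt(c,*q(*p),z,True)*1000,1))
E
python3 go.py .5524 .2141 .11 98
```

```text
bl [523.3 201.6  99. ]
br [582.4 210.1  99. ]
tl [525.5 195.5 123. ]
tr [583.7 203.9 123. ]
cUL [492.3 230.9  99. ]
cUR [605.7 247.2  99. ]
cLL [504.6 145.5  99. ]
cLR [618.5 161.8  99. ]
tip [550.7 228.7 204. ]
t 2.25 pos [550.6 213.8 200.7] yaw 98.11 tilt [-1.7979e+02 -2.0000e-02] F [-0.6 -1.3  0.1] op 0.8
shift cm [-0.    0.21  9.07] turn 0.1 rows 1.5 0.0
```

step_arm --pt "1 0.6 0.2 3 0" --pt "1 0.6 0.2 7 0" --pt "1 0.6 0.2 9.2 0" --pt "1 0.6 0.2 9.2 0"

```text
time: 2.75
tool_pos: [0.5532, 0.2153, 0.1093]
tool_rot: [-3.138, 0.002, 1.706]
wrist_force: [-0.2, -0.8, 0.3]
opening: 0.0004
```

```bash
python3 go.py .5524 .2141 .11 98
```

```text
t 2.75 pos [553.2 215.3 109.3] yaw 97.73 tilt [-1.798e+02  1.100e-01] F [-0.2 -0.8  0.3] op 0.4
shift cm [-0.11 -0.1  -0.06] turn -0.3 rows 0.0 0.0
```

step_arm --pt "1 -0.7 0 0 0" --pt "1 -2 0 0 0" --pt "1 -3.4 0 0 0" --pt "1 -4.8 0 0 0" --pt "1 -6.2 0 0 0" --pt "1 -7.6 0 0 0" --pt "1 -8.7 0 0 0" --pt "1 -9.2 0 0 0"

```text
time: 3.75
tool_pos: [0.5665, 0.1256, 0.1105]
tool_rot: [-3.141, 0.0, 1.707]
wrist_force: [1.5, 2.5, 0.2]
opening: 0.0002
```

step_arm --pt "1 -0.3 0 0 0" --pt "1 -0.5 0 0 0" --pt "1 -0.5 0 0 0"

```text
time: 4.12
tool_pos: [0.5669, 0.1216, 0.1105]
tool_rot: [-3.141, 0.0, 1.708]
wrist_force: [0.8, 0.7, -0.3]
opening: 0.0006
```

```bash
python3 go.py .5524 .2141 .11 98;python3 - <<'E'
from h import *
im=manip.read_camera("scene"); cv2.imwrite("pics/s2.png",im[:,:,::-1])
E
```

```text
t 4.12 pos [566.9 121.6 110.5] yaw 97.86 tilt [-1.7997e+02  2.0000e-02] F [ 0.8  0.7 -0.3] op 0.6
shift cm [ 9.36 -0.17  0.05] turn -0.1 rows 1.5 0.0
```

View pics/s2.png

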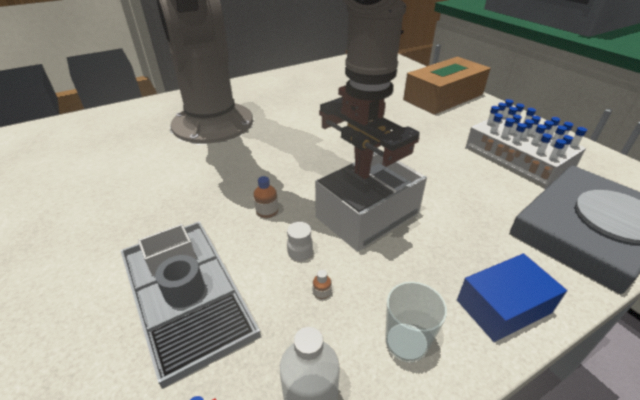

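The scene view shows the cover nearly open over the deck, with no stop force felt yet. I nudge further until it reaches the stop.

step_arm --pt "1 -0.2 0 0 0" --pt "1 -0.4 0 0 0" --pt "1 -0.4 0 0 0"

```text
time: 4.55
tool_pos: [0.5669, 0.1211, 0.1106]
tool_rot: [3.141, -0.004, 1.71]
wrist_force: [-0.5, 8.4, -2.9]
opening: 0.0002
```

```bash
python3 go.py .5524 .2141 .11 98
```

```text
t 4.55 pos [566.9 121.1 110.6] yaw 97.99 tilt [179.99  -0.23] F [-0.5  8.4 -2.9] op 0.2
shift cm [ 9.41 -0.14  0.1 ] turn -0.0 rows 1.5 0.0
```

step_arm --pt "1 1 0 0 0" --pt "1 2 0 -3 0" --pt "1 3 0 -7 0" --pt "1 5 0 -9 0" --pt "1 6 0 -10 0" --pt "1 6 0 -10 0" --pt "1 6 0 -10 0"

```text
time: 5.42
tool_pos: [0.559, 0.1758, 0.2094]
tool_rot: [-3.14, 0.001, 1.707]
wrist_force: [-0.6, -1.4, -0.3]
opening: 0.0006
```

```bash
python3 go.py .5558 .196 .12 98;python3 - <<'E'
from h import *
c=manip.get_calibration("wrist"); im=manip.read_camera("wrist"); np.save("w2.npy",c,allow_pickle=True)
cv2.imwrite("pics/w2.png",im[:,:,::-1])
im=im[:,:,::-1]; cv2.imwrite("pics/w2c.png",cv2.resize(im[140:300,240:400],None,fx=4.9,fy=3.7,interpolation=cv2.INTER_CUBIC)[:600])
E
```

```text
t 5.42 pos [559.  175.8 209.4] yaw 97.79 tilt [-1.7988e+02  7.0000e-02] F [-0.6 -1.4 -0.3] op 0.6
shift cm [ 2.06 -0.03  8.93] turn -0.2 rows 1.5 0.0
```

View pics/w2.png

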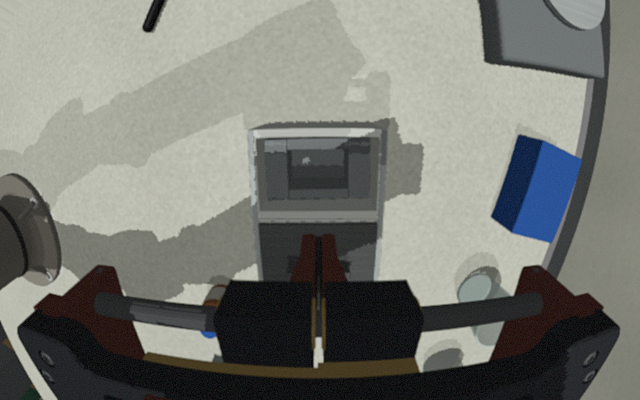

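View pics/w2c.png

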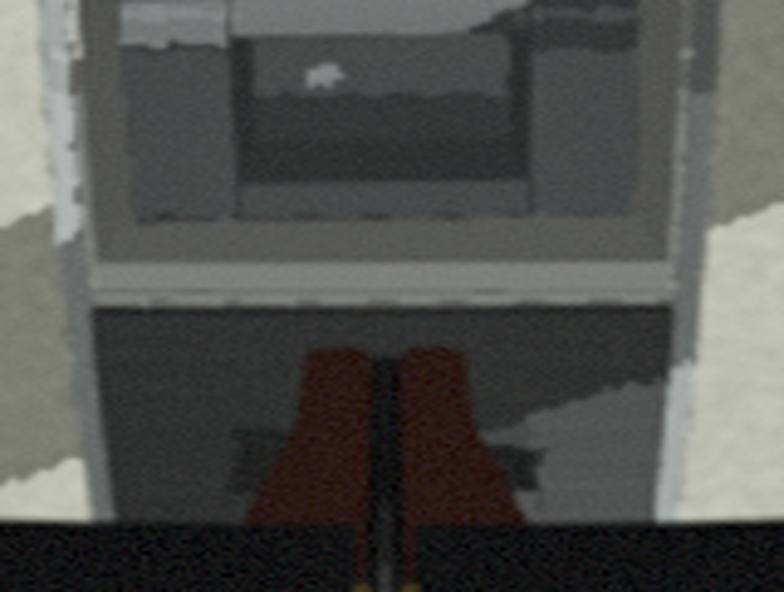

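Run:
```python
from h import *
im=cv2.imread("pics/w2.png"); k=cv2.resize(im[115:225,240:400],None,fx=5,fy=5,interpolation=cv2.INTER_CUBIC)
cv2.imwrite("pics/w2d.png",np.clip(k*1.6,0,255).astype(np.uint8))
```

```text
(no output)
```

View pics/w2d.png

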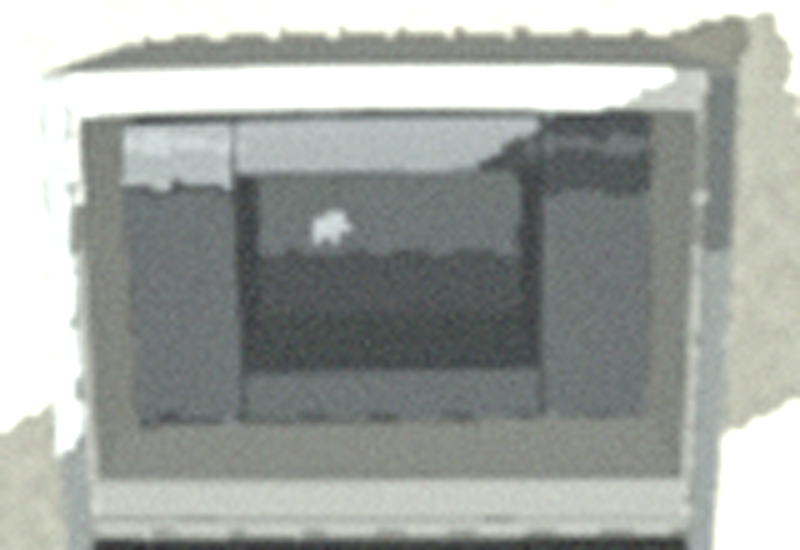

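Run:
```python
from h import *
c=np.load("w2.npy",allow_pickle=True).item()
def q(x,y): return 240+(x+.5)/5-.5,115+(y+.5)/5-.5
W=[pt(c,*q(*p),.072,True)[:2]*1000 for p in [(235,172),(540,172),(541,368),(243,368)]]
print(np.round(W,1),np.mean(W,0))
for p in [(140,420),(648,413)]: print("out",np.round(pt(c,*q(*p),.072,True)*1000,1))
for p in [(98,475),(683,475),(80,110),(705,105)]: print("rim",np.round(pt(c,*q(*p),.094,True)*1000,1))
```

```text
[[522.6 212.3]
 [581.4 220.3]
 [587.9 181.2]
 [528.6 173.1]] [555.13857026 196.70637446]
out [508.8 159.3  72. ]
out [611.1 174.9  72. ]
rim [504.5 154.5  94. ]
rim [615.6 169.7  94. ]
rim [495.  223.6  94. ]
rim [606.9 239.8  94. ]
```

```bash
python3 go.py .5553 .1968 .12 98.1
```

```text
t 5.47 pos [559.  175.8 209.3] yaw 97.78 tilt [-1.7987e+02  6.0000e-02] F [-0.2 -0.1  0.3] op 0.4
shift cm [ 2.14 -0.06  8.93] turn -0.3 rows 1.5 0.0
```

step_arm --pt "1 2.15 0 0 -0.3" --pt "1 2.15 0 5 -0.3" --pt "1 2.15 0 8.9 -0.3" --pt "1 2.15 0 8.9 -0.3" --pt "1 2.15 0 8.9 -0.3"

```text
time: 6.1
tool_pos: [0.5571, 0.1998, 0.1229]
tool_rot: [3.14, -0.001, 1.714]
wrist_force: [0.5, -0.5, 0.3]
opening: 0.0007
```

```bash
python3 go.py .5553 .1968 .027 98.1
```

```text
t 6.1 pos [557.1 199.8 122.9] yaw 98.19 tilt [ 1.7993e+02 -5.0000e-02] F [ 0.5 -0.5  0.3] op 0.7
shift cm [-0.28 -0.23  9.59] turn 0.1 rows 1.5 0.0
```

step_arm --pt "1 -0.25 -0.2 2 0" --pt "1 -0.25 -0.2 4 0" --pt "1 -0.25 -0.2 6 0" --pt "1 -0.25 -0.2 7.5 0" --pt "1 -0.25 -0.2 8.5 0" --pt "1 -0.25 -0.2 9.2 0" --pt "1 -0.25 -0.2 9.2 0"

```text
time: 6.98
tool_pos: [0.5547, 0.1957, 0.0293]
tool_rot: [-3.141, 0.0, 1.713]
wrist_force: [-0.7, 0.1, -0.0]
opening: 0.0003
```

```bash
python3 go.py .5553 .1968 .028 98.1
```

```text
t 6.97 pos [554.7 195.7  29.3] yaw 98.15 tilt [-1.7997e+02  1.0000e-02] F [-0.7  0.1 -0. ] op 0.3
shift cm [0.1  0.07 0.13] turn 0.1 rows 0.0 0.0
```

step_arm --pt "-1 0 0 0 0" --pt "-1 0 0 0 0" --pt "-1 0 0 0 0" --pt "-1 0 0 0 0" --pt "-1 0 0 0 0" --pt "-1 0 0 0 0"

```text
time: 7.72
tool_pos: [0.5551, 0.1957, 0.0298]
tool_rot: [3.141, -0.0, 1.713]
wrist_force: [0.8, 0.4, 1.0]
opening: 0.0379
```

```bash
python3 go.py .5553 .1968 .150 98.1
```

```text
t 7.72 pos [555.1 195.7  29.8] yaw 98.14 tilt [179.98  -0.  ] F [0.8 0.4 1. ] op 37.9
shift cm [  0.1    0.04 -12.02] turn 0.0 rows 1.9 0.0
```

Holding at an opening of 37.9 mm. I lift slowly.

step_arm --pt "-1 0 0 -0.5 0" --pt "-1 0 0 -1.5 0" --pt "-1 0 0 -3 0" --pt "-1 0 0 -4.5 0" --pt "-1 0 0 -6.5 0" --pt "-1 0 0 -8.5 0" --pt "-1 0 0 -10.5 0" --pt "-1 0 0 -12.5 0"

```text
time: 8.72
tool_pos: [0.5549, 0.1957, 0.1562]
tool_rot: [3.141, -0.0, 1.713]
wrist_force: [-0.1, -0.6, -2.1]
opening: 0.0381
```

step_arm --pt "-1 0 0 -1.5 0" --pt "-1 0 0 -2 0" --pt "-1 0 0 -2 0"

```text
time: 9.1
tool_pos: [0.5548, 0.1956, 0.1746]
tool_rot: [-3.142, 0.0, 1.713]
wrist_force: [-0.3, -0.7, -3.7]
opening: 0.0379
```

```bash
python3 go.py .655 -.23 .17 1.2;python3 - <<'E'
from h import *
c=manip.get_calibration("wrist"); im=manip.read_camera("wrist"); np.save("w3.npy",c,allow_pickle=True)
cv2.imwrite("pics/w3.png",im[:,:,::-1])
im=manip.read_camera("scene"); cv2.imwrite("pics/s3.png",im[:,:,::-1])
E
```

```text
t 9.1 pos [554.8 195.6 174.6] yaw 98.14 tilt [-1.8e+02  1.0e-02] F [-0.3 -0.7 -3.7] op 37.9
shift cm [-43.55   3.89   0.47] turn 96.9 rows 7.0 9.1
```

View pics/w3.png

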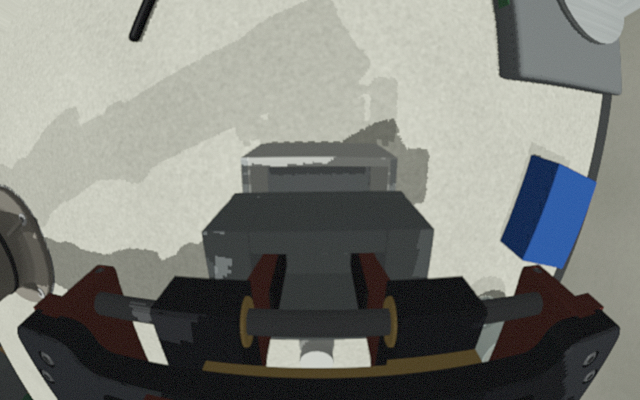

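View pics/s3.png

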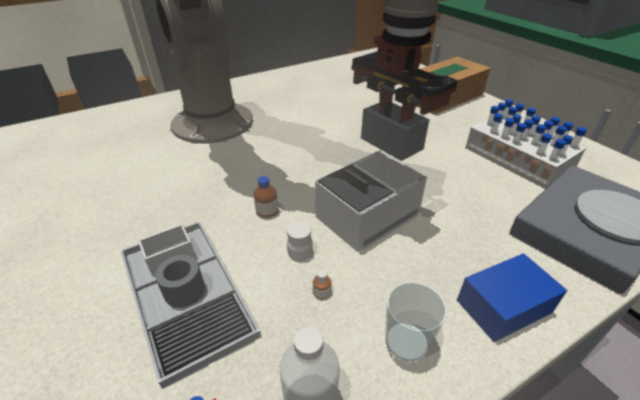

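The adapter is lifted level on the fingers, with its underside about 155 mm up. The wrist force is -3.7 N in z, and the chest and cover are clear behind it. Next I carry it to a hover from which the wrist camera sees the pad.

step_arm --pt "-1 -1.5 -0.4 0 4" --pt "-1 -4.5 -1.2 0 11" --pt "-1 -8 -2.2 0 19" --pt "-1 -12 -3.3 0 27" --pt "-1 -16 -4.4 0 35" --pt "-1 -20 -5.5 0 43" --pt "-1 -24 -6.6 0 51" --pt "-1 -28 -7.7 0 59"

```text
time: 10.2
tool_pos: [0.5172, -0.0947, 0.1744]
tool_rot: [-3.141, 0.001, 0.675]
wrist_force: [0.5, 0.7, -2.4]
opening: 0.0379
```

```bash
python3 go.py .50 -.235 .175 1.2
```

```text
t 10.2 pos [517.2 -94.7 174.4] yaw 38.67 tilt [-1.7999e+02  4.0000e-02] F [ 0.5  0.7 -2.4] op 37.9
shift cm [-10.11   9.88  -0.06] turn 37.5 rows 2.3 3.5
```

step_arm --pt "-1 -2.5 2.5 0 8" --pt "-1 -5 5 0 16" --pt "-1 -7.5 7.5 0 24" --pt "-1 -9.5 9.3 0 32" --pt "-1 -10.1 9.9 0 38" --pt "-1 -10.1 9.9 0 38" --pt "-1 -10.1 9.9 0 38"

```text
time: 11.08
tool_pos: [0.5022, -0.2324, 0.1745]
tool_rot: [-3.141, 0.0, 0.021]
wrist_force: [0.0, 0.4, -2.9]
opening: 0.038
```

```bash
python3 go.py .655 -.235 .1 1.2;python3 - <<'E'
from h import *
c=manip.get_calibration("wrist"); im=manip.read_camera("wrist"); np.save("w4.npy",c,allow_pickle=True)
cv2.imwrite("pics/w4.png",im[:,:,::-1])
print(c["eye"])
im=manip.read_camera("top"); cv2.imwrite("pics/t4.png",im[:,:,::-1])
E
```

```text
t 11.07 pos [ 502.2 -232.4  174.5] yaw 1.23 tilt [-1.7997e+02  2.0000e-02] F [ 0.   0.4 -2.9] op 38.0
shift cm [15.27  0.59  7.44] turn 0.0 rows 2.7 0.0
[ 0.58444891 -0.23014781  0.33604647]
```

View pics/w4.png

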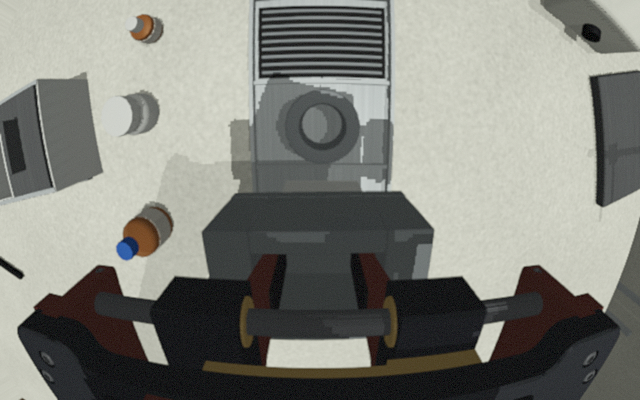

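The wrist view shows the pad at columns 257-386 and rows 8-78, with the ring at (322,124) and nothing in the bay. I zoom in to get its corners.

Run:
```python
from h import *
im=cv2.imread("pics/w4.png"); k=cv2.resize(im[0:110,240:400],None,fx=5,fy=5,interpolation=cv2.INTER_CUBIC)
cv2.imwrite("pics/w4c.png",k)
```

```text
(no output)
```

View pics/w4c.png

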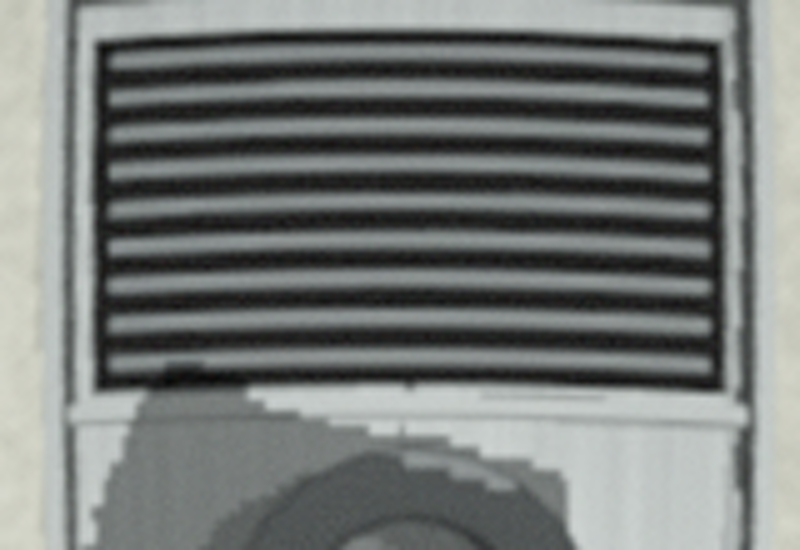

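Run:
```python
from h import *
c=np.load("w4.npy",allow_pickle=True).item()
def q(x,y): return 240+(x+.5)/5-.5,(y+.5)/5-.5
W=np.array([pt(c,*q(*p),.006,True)[:2]*1000 for p in [(97,42),(720,42),(722,386),(97,388)]])
print(np.round(W,1),W.mean(0)); d=(W[0]-W[1]+W[3]-W[2]); print(np.degrees(np.arctan2(-d[0],d[1])))
d=(W[0]-W[3]+W[1]-W[2]); print(np.degrees(np.arctan2(d[1],d[0])))
```

```text
[[ 693.1 -164.6]
 [ 696.4 -297.2]
 [ 618.5 -298.7]
 [ 614.9 -166.7]] [ 655.72396643 -231.82706235]
1.489052082794912
1.3315361266265913
```

```bash
python3 go.py .655 -.232 .06 1.4
```

```text
t 11.18 pos [ 502.5 -232.1  174.6] yaw 1.25 tilt [-1.7998e+02  1.0000e-02] F [-0.1  0.3 -2.4] op 38.0
shift cm [15.25  0.32 11.46] turn -0.1 rows 3.1 0.0
```

step_arm --pt "-1 2 0 0 0" --pt "-1 6 0 0 0" --pt "-1 10 0 0 0" --pt "-1 13.5 0 0 0" --pt "-1 15.2 0.2 0 0" --pt "-1 15.2 0.3 2 0" --pt "-1 15.2 0.3 5 0" --pt "-1 15.2 0.3 7 0"

```text
time: 12.18
tool_pos: [0.6521, -0.2325, 0.1017]
tool_rot: [-3.141, 0.004, 0.02]
wrist_force: [-0.1, 0.3, -3.6]
opening: 0.0374
```

```bash
python3 go.py .655 -.232 .04 1.4
```

```text
t 12.18 pos [ 652.1 -232.5  101.7] yaw 1.15 tilt [-179.94    0.22] F [-0.1  0.3 -3.6] op 37.4
shift cm [ 0.31 -0.04  6.17] turn -0.2 rows 1.0 0.0
```

step_arm --pt "-1 0.2 0 1.5 0" --pt "-1 0.2 0 3 0" --pt "-1 0.2 0 4.5 0" --pt "-1 0.2 0 5.2 0" --pt "-1 0.2 0 5.2 0" --pt "-1 0.2 0 5.2 0"

```text
time: 12.92
tool_pos: [0.6571, -0.233, 0.0533]
tool_rot: [3.141, -0.001, 0.02]
wrist_force: [-0.2, -0.8, -2.7]
opening: 0.0382
```

```bash
python3 go.py .655 -.232 .0268 1.4;python3 - <<'E'
from h import *
c=manip.get_calibration("wrist"); im=manip.read_camera("wrist"); np.save("w5.npy",c,allow_pickle=True)
cv2.imwrite("pics/w5.png",im[:,:,::-1])
im=manip.read_camera("scene"); cv2.imwrite("pics/s5.png",cv2.resize(im[180:400,80:330,::-1],None,fx=2.7,fy=2.7,interpolation=cv2.INTER_CUBIC))
E
```

```text
t 12.93 pos [ 657.1 -233.    53.3] yaw 1.15 tilt [ 1.7998e+02 -6.0000e-02] F [-0.2 -0.8 -2.7] op 38.2
shift cm [-0.21 -0.11  2.65] turn -0.3 rows 0.4 0.0
```

View pics/w5.png

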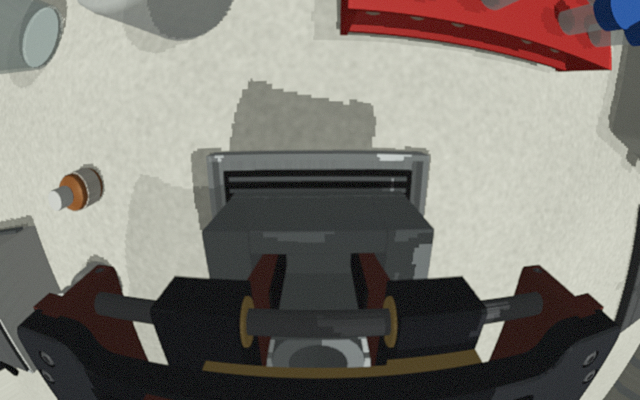

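View pics/s5.png

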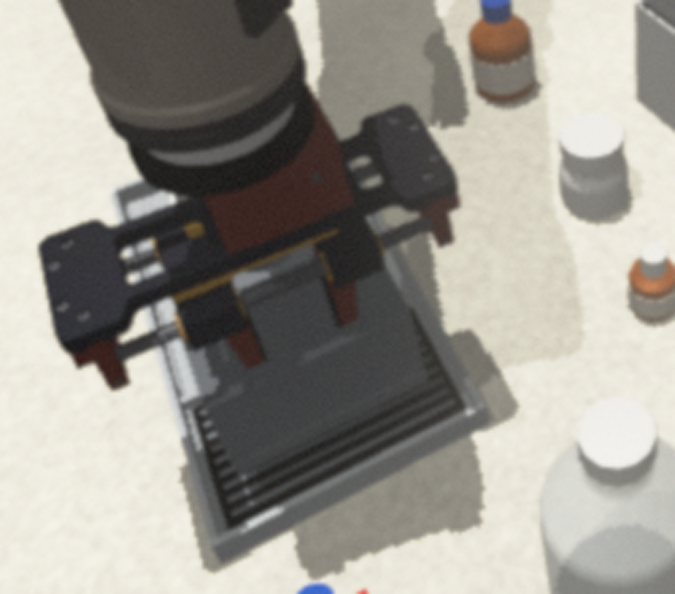

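Both views show the adapter level over the bay and roughly centred, well clear of the ring. I lower it slowly.

step_arm --pt "-1 -0.2 -0.1 0.6 0" --pt "-1 -0.2 -0.1 1.2 0" --pt "-1 -0.2 -0.1 1.6 0" --pt "-1 -0.2 -0.1 1.9 0" --pt "-1 -0.2 -0.1 2.2 0" --pt "-1 -0.2 -0.1 2.4 0" --pt "-1 -0.2 -0.1 2.4 0"

```text
time: 13.9
tool_pos: [0.6545, -0.2318, 0.0285]
tool_rot: [-3.142, 0.0, 0.02]
wrist_force: [0.2, 0.6, -2.2]
opening: 0.0383
```

```bash
python3 go.py .655 -.232 .0268 1.4
```

```text
t 13.9 pos [ 654.5 -231.8   28.5] yaw 1.15 tilt [-1.8e+02  1.0e-02] F [ 0.2  0.6 -2.2] op 38.3
shift cm [0.05 0.02 0.17] turn -0.3 rows 0.0 0.0
```

step_arm --pt "-1 0 0 0.1 0" --pt "-1 0 0 0.2 0" --pt "-1 0 0 0.2 0"

```text
time: 14.28
tool_pos: [0.6546, -0.232, 0.0269]
tool_rot: [3.141, -0.0, 0.02]
wrist_force: [-0.7, -0.1, -1.5]
opening: 0.038
```

step_arm --pt "-1 0 0 0.1 0" --pt "-1 0 0 0.15 0" --pt "-1 0 0 0.15 0"

```text
time: 14.65
tool_pos: [0.6547, -0.232, 0.0267]
tool_rot: [3.141, -0.0, 0.02]
wrist_force: [-3.8, 1.6, 7.9]
opening: 0.0382
```

Landed, with +8 N from below. I release by closing the fingers.

step_arm --pt "1 0 0 -0.1 0" --pt "1 0 0 -0.1 0" --pt "1 0 0 -0.1 0" --pt "1 0 0 -0.1 0" --pt "1 0 0 -0.1 0" --pt "1 0 0 -0.1 0"

```text
time: 15.4
tool_pos: [0.655, -0.232, 0.0263]
tool_rot: [3.141, -0.001, 0.02]
wrist_force: [0.6, 1.1, -0.3]
opening: 0.031
```

```bash
python3 go.py .655 -.232 .18 1.4
```

```text
t 15.4 pos [ 655.  -232.    26.3] yaw 1.14 tilt [ 1.7998e+02 -6.0000e-02] F [ 0.6  1.1 -0.3] op 31.0
shift cm [  0.02   0.   -15.37] turn -0.3 rows 2.5 0.0
```

step_arm --pt "1 0 0 0 0" --pt "1 0 0 0 0" --pt "1 0 0 0 0" --pt "1 0 0 0 0"

```text
time: 15.9
tool_pos: [0.6545, -0.2319, 0.0261]
tool_rot: [-3.142, 0.0, 0.02]
wrist_force: [1.5, 0.9, -0.7]
opening: 0.0007
```

step_arm --pt "1 0 0 -0.5 0" --pt "1 0 0 -1.5 0" --pt "1 0 0 -3 0" --pt "1 0 0 -5 0" --pt "1 0 0 -8 0" --pt "1 0 0 -12 0" --pt "1 -5 0 -16 0" --pt "1 -10 0 -16 0"

```text
time: 16.9
tool_pos: [0.5561, -0.2345, 0.191]
tool_rot: [3.139, -0.008, 0.021]
wrist_force: [0.1, -0.5, -0.6]
opening: 0.0002
```

step_arm --pt "1 -4 0 0 0" --pt "1 -5 0 0 0" --pt "1 -5 0 0 0"

```text
time: 17.27
tool_pos: [0.5051, -0.2351, 0.1874]
tool_rot: [3.141, -0.002, 0.02]
wrist_force: [-0.3, -0.4, 0.2]
opening: 0.0003
```

```bash
python3 go.py .5775 .045 .2 98;python3 - <<'E'
from h import *
c=manip.get_calibration("wrist"); im=manip.read_camera("wrist"); np.save("w6.npy",c,allow_pickle=True)
cv2.imwrite("pics/w6.png",im[:,:,::-1])
cv2.imwrite("pics/w6c.png",cv2.resize(im[0:150,220:420,::-1],None,fx=4,fy=4,interpolation=cv2.INTER_CUBIC))
im=manip.read_camera("scene"); cv2.imwrite("pics/s6.png",im[:,:,::-1])
E
```

```text
t 17.27 pos [ 505.1 -235.1  187.4] yaw 1.13 tilt [ 1.7996e+02 -1.1000e-01] F [-0.3 -0.4  0.2] op 0.3
shift cm [  7.79 -27.86  -1.27] turn -96.9 rows 4.6 9.1
```

View pics/w6c.png

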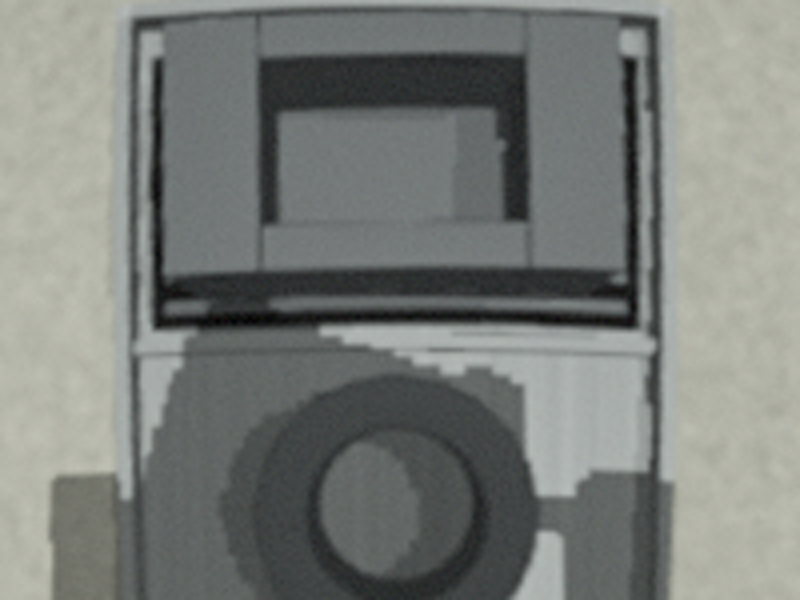

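View pics/s6.png

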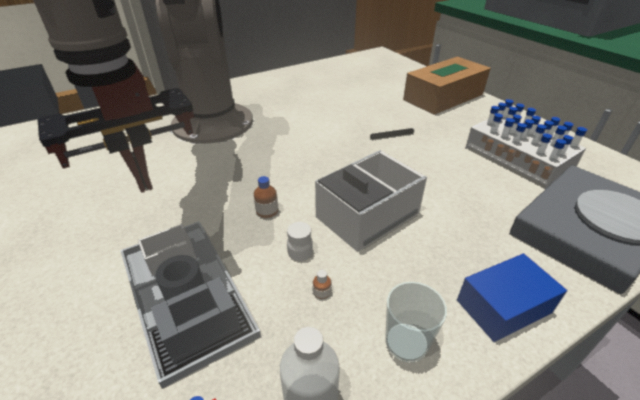

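The adapter stands flat and upright in the pad bay, with the ring untouched beside it. I check its centre and then go back for the cover.

```bash
python3 - <<'E'
from h import *
c=np.load("w6.npy",allow_pickle=True).item()
def q(x,y): return 220+(x+.5)/4-.5,(y+.5)/4-.5
W=np.array([pt(c,*q(*p),.069,True)[:2]*1000 for p in [(262,56),(527,57),(527,222),(262,222)]])
print(np.round(W,1),W.mean(0))
W=np.array([pt(c,*q(*p),.006,True)[:2]*1000 for p in [(155,320),(635,324)]]);print(W,W.mean(0)+[39,0.9])
E
python3 go.py .573 .077 .19 98
```

```text
[[ 673.4 -201.6]
 [ 674.2 -260.8]
 [ 634.6 -261.4]
 [ 633.5 -202.6]] [ 653.93536871 -231.60079486]
[[ 616.84619941 -166.60739009]
 [ 618.26033978 -298.33134284]] [ 656.55326959 -231.56936646]
t 17.38 pos [ 506.2 -234.6  186.8] yaw 1.2 tilt [ 1.7999e+02 -1.0000e-01] F [ 0.3  0.2 -0.1] op 0.5
shift cm [  7.34 -31.01  -0.32] turn -96.8 rows 5.1 9.0
```

step_arm --pt "1 1 -4 -0.3 -10" --pt "1 2 -8 -0.3 -20" --pt "1 3 -12 -0.3 -30" --pt "1 4 -16 -0.3 -40" --pt "1 5 -20 -0.3 -50" --pt "1 6 -24 -0.3 -60" --pt "1 7 -28 -0.3 -70" --pt "1 7.4 -31 -0.3 -80"

```text
time: 18.38
tool_pos: [0.5737, 0.0799, 0.1891]
tool_rot: [3.141, -0.002, 1.424]
wrist_force: [-0.5, 0.2, -0.4]
opening: 0.0005
```

```bash
python3 go.py .573 .077 .19 98
```

```text
t 18.38 pos [573.7  79.9 189.1] yaw 81.6 tilt [ 1.7998e+02 -1.1000e-01] F [-0.5  0.2 -0.4] op 0.5
shift cm [-0.29 -0.03 -0.09] turn -16.4 rows 0.0 1.5
```

The adapter is within about 3 mm of the pad's centre. Now I lower behind the ridge.

step_arm --pt "1 -0.3 0 0 -8" --pt "1 -0.3 0 0 -16.4" --pt "1 -0.3 0 2 -16.4" --pt "1 -0.3 0 5 -16.4" --pt "1 -0.3 0 7.9 -16.4" --pt "1 -0.3 0 7.9 -16.4"

```text
time: 19.12
tool_pos: [0.5711, 0.0741, 0.108]
tool_rot: [-3.137, -0.001, 1.703]
wrist_force: [-0.4, 0.3, -0.1]
opening: 0.0006
```

```bash
python3 go.py .5583 .1824 .11 98
```

```text
t 19.12 pos [571.1  74.1 108. ] yaw 97.59 tilt [-1.7976e+02 -5.0000e-02] F [-0.4  0.3 -0.1] op 0.6
shift cm [10.9   0.16 -0.19] turn -0.4 rows 1.7 0.0
```

step_arm --pt "1 1 0 -0.2 -0.3" --pt "1 2.4 0 -0.2 -0.3" --pt "1 3.9 0 -0.2 -0.3" --pt "1 5.4 0 -0.2 -0.3" --pt "1 6.9 0 -0.2 -0.3" --pt "1 8.4 0.1 -0.2 -0.3" --pt "1 9.6 0.1 -0.2 -0.3" --pt "1 10.4 0.1 -0.2 -0.3"

```text
time: 20.12
tool_pos: [0.5585, 0.1777, 0.1118]
tool_rot: [-3.14, 0.0, 1.709]
wrist_force: [-1.0, -3.0, 0.4]
opening: 0.0005
```

step_arm --pt "1 0.2 0 0 0" --pt "1 0.4 0 0 0" --pt "1 0.4 0 0 0"

```text
time: 20.5
tool_pos: [0.5584, 0.1799, 0.1118]
tool_rot: [-3.141, 0.001, 1.707]
wrist_force: [-0.9, -4.0, -0.4]
opening: 0.0004
```

```bash
python3 go.py .5583 .1824 .11 98
```

```text
t 20.5 pos [558.4 179.9 111.8] yaw 97.8 tilt [-1.7994e+02  5.0000e-02] F [-0.9 -4.  -0.4] op 0.4
shift cm [0.25 0.02 0.18] turn -0.2 rows 0.0 0.0
```

step_arm --pt "1 0.2 0 0 0" --pt "1 0.4 0 0 0" --pt "1 0.4 0 0 0"

```text
time: 20.88
tool_pos: [0.5584, 0.18, 0.1119]
tool_rot: [-3.14, 0.006, 1.704]
wrist_force: [-1.6, -11.2, 3.2]
opening: 0.0004
```

The force rose to 11 N with no motion, so the cover is at its shut stop. I back off, rise and check.

step_arm --pt "1 -1 0 0 0" --pt "1 -2 0 -1 0" --pt "1 -2.5 0 -4 0" --pt "1 -2.5 0 -8 0" --pt "1 -4 6 -12 0" --pt "1 -5 12 -13 0" --pt "1 -6 14 -13 0" --pt "1 -6 14 -13 0"

```text
time: 21.88
tool_pos: [0.7071, 0.1433, 0.2424]
tool_rot: [3.14, -0.001, 1.705]
wrist_force: [-0.2, -0.7, -0.1]
opening: 0.0001
```

```bash
python3 go.py .5583 .1824 .11 98;python3 - <<'E'
from h import *
im=manip.read_camera("scene"); cv2.imwrite("pics/s7.png",im[:,:,::-1])
im=manip.read_camera("top"); cv2.imwrite("pics/t7.png",im[:,:,::-1])
E
```

```text
t 21.88 pos [707.1 143.3 242.4] yaw 97.7 tilt [ 1.7991e+02 -6.0000e-02] F [-0.2 -0.7 -0.1] op 0.1
shift cm [  5.86 -14.24  13.22] turn -0.3 rows 3.2 0.0
```

View pics/s7.png

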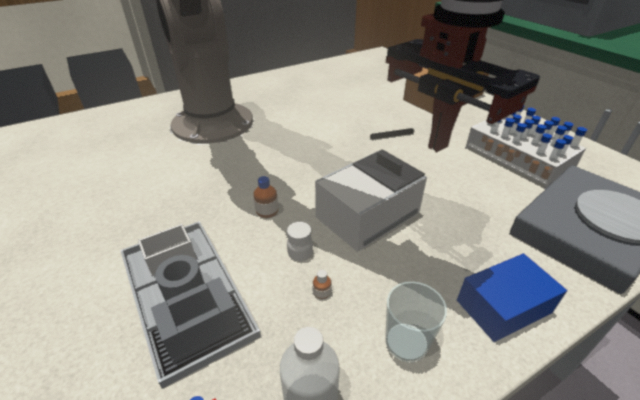

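View pics/t7.png

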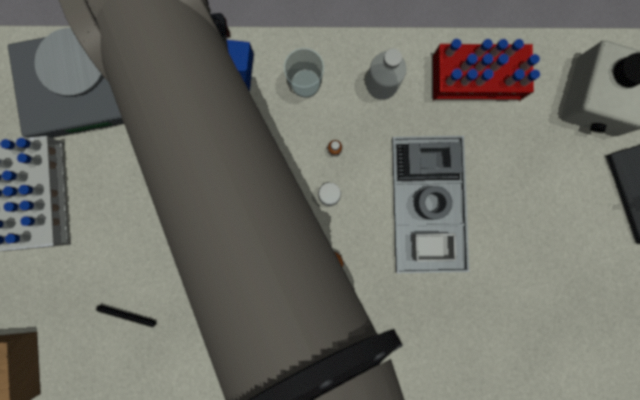

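The scene view shows the cover back over the pocket, with the ridge near (390,164). The adapter is in the free bay and the bystanders are where they started. I compare the cover's edge with the start picture.

Run:
```python
from h import *
a=cv2.imread("pics/scene0.png"); b=cv2.imread("pics/s7.png")
f=lambda i:cv2.resize(i[145:250,310:430],None,fx=3.3,fy=4,interpolation=cv2.INTER_CUBIC)
cv2.imwrite("pics/cmp.png",np.hstack([f(a),f(b)]))
# bystander shift check by template match
for n,(r0,r1,c0,c1) in dict(reagent=(178,216,252,280),jar=(223,258,286,314),vial=(270,298,311,334),ring=(250,285,155,205),trough=(228,255,136,195)).items():
    t=a[r0:r1,c0:c1]; res=cv2.matchTemplate(b[r0-8:r1+8,c0-8:c1+8],t,cv2.TM_CCOEFF_NORMED); _,s,_,l=cv2.minMaxLoc(res); print(n,l[0]-8,l[1]-8,round(s,2))
```

```text
reagent 0 0 0.86
jar 0 0 0.89
vial 0 0 1.0
ring 0 0 1.0
trough 0 0 1.0
```

View pics/cmp.png

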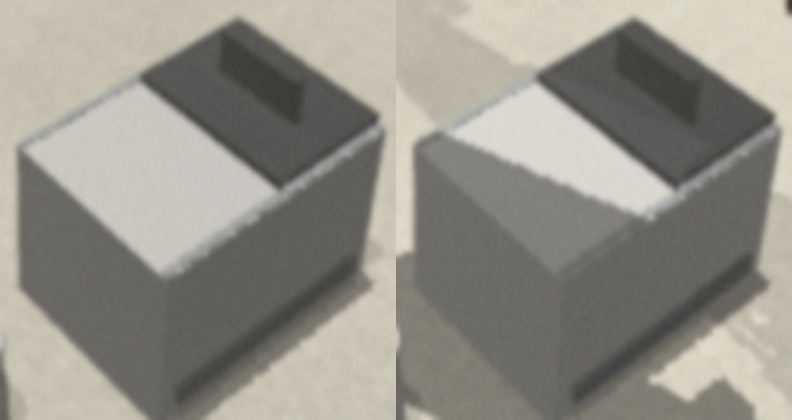

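The cover's edge sits at (140,78) in the start crop and (537,75) in the end crop, which is 141 after removing the second crop's offset. So it is shut as at the start, or within about 1 mm. No bystander has moved, so I hand in.

```bash
python3 -c "
from workcell import manip
print(manip.job_done()); o=manip.get_obs(); print(o['time'],o['wrist_force'])"
```

```text
the job is handed in; nothing more can be done
None
the job is handed in; nothing more can be done
```

The job is done and handed in at about 22 s. I slid the cover to its open stop and lifted the adapter by spreading the fingers in its well. I then turned it by about 97°, lowered it slowly onto the drain pad, released it, and pushed the cover back to its shut stop.

**Last checks:**
- **Adapter:** it stands flat on the pad, with its centre 2–3 mm from the pad's centre. The fingers closed free of it and lifted away.
- **Cover:** its edge matches the start picture to within about 1 mm, and the push met its stop at 11 N with no further motion.
- **Bystanders:** none of the five moved by a pixel in the scene view. The match was weaker for the reagent bottle and the jar (0.86 and 0.89).
- **Robot:** the arm hung clear of everything at hand-in.

**One disagreement:** the top camera put things about 4 mm further towards -y than the wrist camera did. The arm's contact with the ridge agreed with the wrist camera, so I used the wrist readings. The final state read after hand-in was refused, so I have no later check than these.

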